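# One lump, with the sugar tongs

## Task

Use the sugar tongs to pick the cube-shaped sugar lump off the wooden board and let it go into the mug; do not touch the lump with the gripper itself. Leave the longer lump and the tumbler where they are and the mug standing, then lay the tongs back down flat on the bare worktop (do not drop them).

Things in the scene. Friction and masses are not known exactly. Their poses are not given: they have to be found in the camera images.
- tongs: sprung steel sugar tongs lying on edge on the worktop, 174 mm long, 18 mm high throughout, 60 g, balanced at the grips. Origin: on the midline, at the underside, level with the middle of the black ribbed finger grips on the outsides of the arms. +x points to the jaws, z up; the rounded bow (closed end) ends at x = -83 mm, the arms hinge at x = -70 mm and spread towards the jaws
- tongs_grip (a point): midway between the two black finger grips (30 mm long), 9 mm above the underside. Width over the middle of the grips: 47 mm left alone, 32.5 mm with the jaws 20 mm apart. The spring pushes out with about 6 N at each grip when open, 11 N with the jaws 20 mm apart. Held about 42 mm wide (40 to 44) the grips are parallel and the tongs stay in the fingers with the jaws 36 to 45 mm apart
- tongs_tip (a point): midway between the jaws (22 mm long, 18 mm high) at mid height: 80 mm ahead of the tongs' origin, 9 mm above their underside. Jaw gap inside: 52 mm left alone; each 1 mm squeezed off at the grips takes about 2.1 mm off the gap; at 20 mm the jaws are parallel
- tongs_left (a joint): how far each arm of the tongs is squeezed in, rad: 0 = fully open (jaws 52 mm apart), 0.107 = jaws 20 mm apart, 0.15 = stop (jaws about 7 mm apart); both arms move alike
- cube_lump: the cube-shaped white sugar lump, 20 x 20 x 20 mm, 12 g; origin at the centre of its underside, axes square to its faces. It lies on the wooden board; the board is 110 x 165 mm, its top 12 mm above the worktop
- long_lump: the longer, flatter white sugar lump, 36 x 18 x 12 mm (long along its x), on the same board about 85 mm from the other; origin at the centre of its underside; to be left alone
- mug: tall plain dark mug with a handle, empty, 106 mm high, 88 mm across the rim, inside about 75 mm across at the mouth; the handle points along its -y. Origin at the underside, 19.5 mm from the bowl's axis towards the handle
- mug_mouth (a point): centre of the mug's round mouth, level with the rim, 106 mm above the worktop; z is up
- tumbler: clear glass tumbler without a handle, 77 mm across, 89 mm high, origin at the centre of its underside; a bystander to be left alone

How it is judged:
On the way:
1. the cube-shaped lump is lifted clear of the board in the squeezed tongs (height (world z) of cube_lump above 0.04 m and contact force between cube_lump and tongs above 0.3 N), for 0.2 s.
At the end, for the whole second after the job is handed in: The cube-shaped lump lies still in the mug (within 40 mm of its axis, 50 mm or more below the rim), the mug upright (8 deg); the tongs lie still and flat on the bare worktop (under 9 mm high, within 10 deg); the longer lump moved under 20 mm, the tumbler under 30 mm (horizontal distance between cube_lump and mug_mouth below 0.04 m and z of cube_lump in the frame of mug_mouth below -0.05 m and contact force between cube_lump and mug above 0.02 N and linear speed of each of cube_lump, tongs below 0.02 m/s and angle between mug's own z axis and vertical below 0.15 rad and height (world z) of mug below 0.01 m and height (world z) of tongs below 0.009 m and angle between tongs's own z axis and vertical below 0.17 rad and distance of long_lump from where it was at the start of the episode below 0.02 m and distance of tumbler from where it was at the start of the episode below 0.03 m); the robot touches nothing.
It fails at once if the gripper touches the cube-shaped lump itself (contact force between any of the fingers, the arm and cube_lump above 0.1 N).
It fails at once if the tongs are dropped (fall freely by more than about 4 cm) (linear speed of tongs above 0.9 m/s and contact force between the fingers and tongs below 0.1 N).
It fails at once if the longer lump is shifted by more than 20 mm (distance of long_lump from where it was at the start of the episode above 0.02 m).
It fails at once if the tumbler is shifted by more than 30 mm or knocked over (distance of tumbler from where it was at the start of the episode above 0.03 m or angle between tumbler's own z axis and vertical above 0.3 rad).
It fails at once if the mug is knocked over (angle between mug's own z axis and vertical above 0.4 rad).
It also fails if it takes over 45 s, if anything falls off the work surface, if the arm or the gripper's body presses on something with over 40 N, if the wrist force passes 120 N, or if a joint passes its speed limit or range.

## Robot

A 6-joint arm with a two-finger parallel gripper is mounted at the origin on a cart in front of the work surface, level with it; the furniture and walls round the work are solid. World frame = base frame: x ahead of the robot, y to its left, z up, the work surface at z = 0. Lengths are in m, angles in rad, forces in N, time in s.
With the tool pointing down it reaches from about 0.375 to 0.75 m from the base axis. Payload 9 kg.
Tool frame: the origin (TCP) lies at the very end of the fingers, on their centre line; the grasp point (between the pads) lies 19 mm behind it; z points along the fingers, y is the line along which they close (so a half turn about z gives the same grasp; the last joint's range is limited). The gripper opens to 85 mm and grips with 20 to 120 N. Pads are 22 mm wide; open, the fingers measure 114 mm over their backs; the gripper's body (76 mm by 85 mm) begins 54 mm behind the grasp point. The pads swing forward as they close: fully open they stand 13 mm farther back than shut.
Start: joints at [-1.396, 0.104, 0.097, 1.564, 0, 1.353], TCP at [0.23, -0.554, 0.231] pointing down, gripper open.
Joint ranges: [-2.99, 2.99], [-0.84, 1.86], [-1.1, 1.16], [-1.84, 2.11], [-1.51, 1.56], [-3.14, 3.14]. Speed limits (rad/s): [2.22, 2.22, 2.57, 3.14, 3.14, 3.14].

## Interface

Orientations are given as a unit quaternion [w, x, y, z].
In Python, from plant import bot gives the robot as it stands. Calls block until the motion is done:
- bot.goto(position, orientation): joint-space move of the TCP to a pose.
- bot.move_linear(position, orientation=None, v=0.15): straight line of the TCP; orientation=None keeps the orientation; v is the mean speed in m/s.
- bot.move_j(angles): joint-space move.
- bot.grip(opening): finger opening in m; the grip force is fixed at half the most; returns when the fingers have stopped.
- bot.hold(seconds).
- bot.ik(position, orientation): joint angles nearest the present ones, or None.
- bot.get_state(): the state.
- bot.grab_frame(name): name is "scene" or "top"; returns a dict with "img" (400x640x3 uint8, red, green, blue), "vertical_fov" (degrees; the focal length in pixels is half the picture's height over the tangent of half this angle, whatever the lens; pixels are square), "cx", "cy" (the principal point, pixels), "world_to_cam" (4x4, takes a point from world to camera coordinates). Camera axes: x right, y down, z forward; pixel columns grow to the right and rows downward; lengths in m; the calibration is good to about 2 mm. A picture is of the moment at which its call begins. There is no depth.
A pose or a line that the arm cannot do raises bot.PlanningError and nothing moves.
- bot.close_job(): hands the job in; it is judged then, once.
The state is a dict: "clock": time; "joint_pos": joint angles; "joint_vel": joint speeds; "joint_torque": joint torques, N m; "eef_pos": TCP position; "ee_rot": TCP orientation; "ft_force": force on the tool from outside, world axes, zero at the start; "wrist_torque": the same for the moment, N m; "width": finger opening in m; "grip_force": force on a finger pad.
Only numpy, scipy, OpenCV 4.12 (cv2) and the standard library are available. Lean on these libraries where they do the work, as an engineer would, in place of code of your own. Each camera call takes 0.05 s, during which the arm holds its last target. There are 200 camera calls.

## Working session

There is one attempt and no reset: what is moved stays moved. The work goes in short steps, each a Python script; the robot and the scene stay as the last script left them, time stands still between calls to the robot, and variables do not carry over. Pictures are saved under pics/ and viewed, at most 11 in all, crops included, and the job is handed in when it is done.

```bash
ls; mkdir -p pics
python3 - <<'E'
from plant import bot
import cv2,numpy as np,pickle
for n in("scene","top"):
    f=bot.grab_frame(n); pickle.dump(f,open(f"{n}.pkl","wb")); cv2.imwrite(f"pics/{n}0.png",f["img"][:,:,::-1])
    print(n,f["vertical_fov"],f["cx"],f["cy"],np.round(f["world_to_cam"],4).tolist())
print(bot.get_state())
E
```

```text
pics
scene 57.5399999816858 317.4987615742418 198.23588075225297 [[-0.7952, -0.6063, -0.0075, 0.3402], [-0.2918, 0.3935, -0.8718, 0.248], [0.5315, -0.6911, -0.4898, 0.7378], [0.0, 0.0, 0.0, 1.0]]
top 50.746157064924006 327.66709866355995 195.0664641269442 [[-0.0132, -0.9998, 0.0117, -0.0762], [-0.9915, 0.0116, -0.1293, 0.5064], [0.1292, -0.0133, -0.9915, 1.0713], [0.0, 0.0, 0.0, 1.0]]
{'clock': 0.1, 'joint_pos': array([-1.39571063e+00,  1.04628363e-01,  9.65504948e-02,  1.56392374e+00,
        3.19163069e-06,  1.35305819e+00]), 'joint_vel': array([ 0.00199048, -0.00244701,  0.00134074, -0.00025799, -0.00054649,
       -0.00043389]), 'joint_torque': array([ 7.51291896e-03, -5.58208394e+01,  5.04717958e+01,  1.29837950e-02,
       -1.44368350e-04,  8.90201363e-06]), 'eef_pos': array([ 0.22961315, -0.55399485,  0.23060857]), 'ee_rot': array([-6.02472053e-04,  9.80772931e-01,  1.95151464e-01,  1.44465766e-05]), 'ft_force': array([ 0.85044364,  1.03619016, -0.50490201]), 'wrist_torque': array([-0.05975827, -0.00663553, -0.00913285]), 'grip_force': 0.0, 'width': 0.08517226041274514}
```

View pics/top0.png

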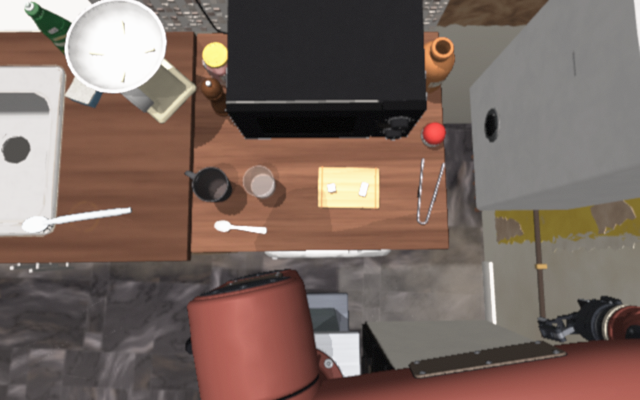

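View pics/scene0.png

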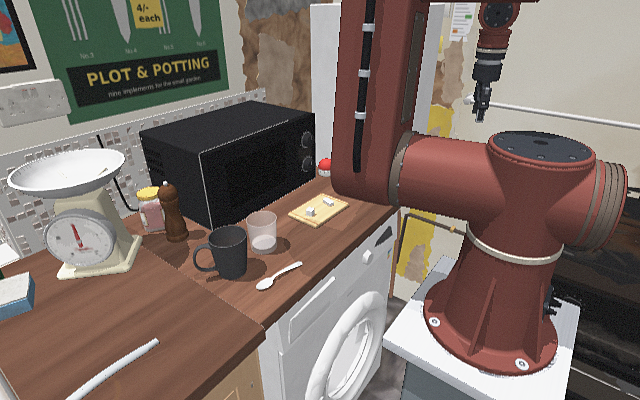

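The top view shows the tongs at about (428,190) with the bow down at (425,222). The board is at (348,188) with lumps at (332,188) and (364,189), the tumbler at (260,182) and the mug at (212,185) with its handle to the upper left. I'll enlarge this area.

```bash
cat > cam.py <<'E'
import numpy as np,pickle
def ray(f,u,v,z):
    fl=200/np.tan(np.radians(f["vertical_fov"])/2); M=np.array(f["world_to_cam"]); R=M[:3,:3]; c=-R.T@M[:3,3]
    d=R.T@np.array([(u-f["cx"])/fl,(v-f["cy"])/fl,1]); return c+d*(z-c[2])/d[2]
def proj(f,p):
    fl=200/np.tan(np.radians(f["vertical_fov"])/2); q=(np.array(f["world_to_cam"])@np.r_[p,1])[:3]
    return np.array([f["cx"]+fl*q[0]/q[2],f["cy"]+fl*q[1]/q[2]])
E
python3 - <<'E'
import cv2,pickle,numpy as np
from cam import *
t=pickle.load(open("top.pkl","rb")); s=pickle.load(open("scene.pkl","rb"))
A=t["img"][145:235,310:455]; B=s["img"][185:230,280:360]
a=cv2.resize(A,None,fx=5,fy=5,interpolation=cv2.INTER_NEAREST)
cv2.imwrite("pics/c1.png",a[:,:,::-1])
b=cv2.resize(B,None,fx=7,fy=7,interpolation=cv2.INTER_NEAREST);cv2.imwrite("pics/c2.png",b[:,:,::-1])
for n,p,z in[("jl",(422,160),.018),("jr",(442,165),.018),("bow",(425,222),.018),("lumpL",(332,188),.03),("lumpR",(364,189),.03),("mug",(212,185),.106),("tumb",(260,180),.089),("mwfront",(310,137),0)]:
    print(n,ray(t,*p,z).round(4))
g=cv2.cvtColor(t["img"],cv2.COLOR_RGB2HSV)
m=((g[...,1]<60)&(g[...,2]>190)).astype(np.uint8); m[:165]=0;m[210:]=0;m[:,:318]=0;m[:,380:]=0
n,l,st,ce=cv2.connectedComponentsWithStats(m)
for i in range(1,n):print(st[i],ce[i],ray(t,*ce[i],.028))
E
```

```text
jl [ 0.5997 -0.338   0.018 ]
jr [ 0.5854 -0.3913  0.018 ]
bow [ 0.4327 -0.3389  0.018 ]
lumpL [ 0.5245 -0.0942  0.03  ]
lumpR [ 0.5209 -0.1785  0.03  ]
mug [0.5241 0.201  0.106 ]
tumb [0.538  0.0864 0.089 ]
mwfront [ 0.6712 -0.0366  0.    ]
[324 171  16   2  20] [330.95 171.2 ] [ 0.56986562 -0.09214936  0.028     ]
[323 175  51  25 999] [348.77977978 185.93293293] [ 0.52981672 -0.13868522  0.028     ]
[319 178   2   5   7] [319.71428571 180.14285714] [ 0.54617388 -0.0620996   0.028     ]
[377 180   1   3   3] [377. 181.] [ 0.54216801 -0.2136995   0.028     ]
[319 186   2   3   5] [319.4 186.8] [ 0.52838947 -0.06107905  0.028     ]
[377 191   1   2   2] [377.  191.5] [ 0.51411147 -0.21290387  0.028     ]
[360 198   1   1   1] [360. 198.] [ 0.49736156 -0.16760466  0.028     ]
[327 202  47   4 141] [347.57446809 203.89361702] [ 0.48215237 -0.13457869  0.028     ]
```

View pics/c1.png

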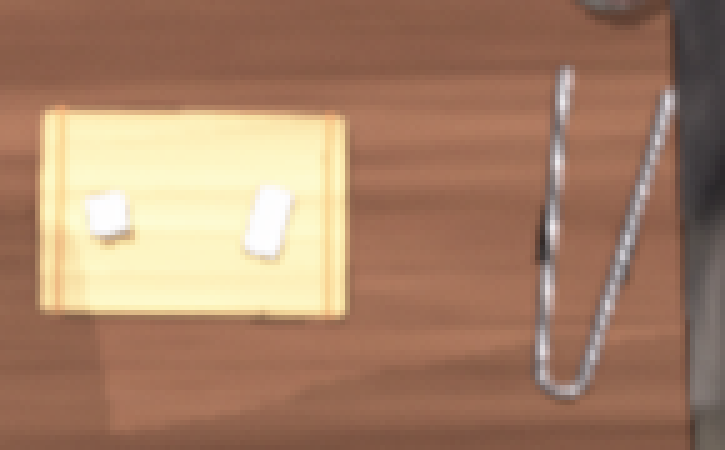

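View pics/c2.png

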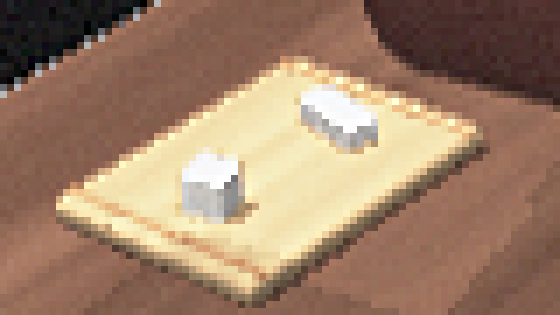

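The left lump at (331.6,188) is the cube, and the right one at (363,189) is long. The tongs' jaw ends are at (423,159) and (444,164), with the bow at (422,222.6). Next I'll measure them precisely.

```bash
cat > meas.py <<'E'
import cv2
from cam import *
def lumps(f):
    K=8; x0,y0=320,170
    b=cv2.resize(f["img"][y0:207,x0:378,2],None,fx=K,fy=K,interpolation=cv2.INTER_CUBIC)
    m=(b>222).astype(np.uint8); out=[]
    for c in cv2.findContours(m,0,2)[0]:
        if cv2.contourArea(c)<20*K*K: continue
        P=np.array([ray(f,(p[0][0]+.5)/K-.5+x0,(p[0][1]+.5)/K-.5+y0,.03)[:2] for p in c],np.float32)
        out.append(cv2.minAreaRect(P*1000))
    return out
def tongs(f,z=.009,box=(414,154,446,226)):
    u0,v0,u1,v1=box; I=f["img"][v0:v1,u0:u1]; S=cv2.cvtColor(I,cv2.COLOR_RGB2HSV)[...,1].astype(float)
    w=np.clip(.7*np.median(S)-S,0,None); L=[];R=[]
    for v in range(v0+8,v0+58):
        r=w[v-v0]; us=np.arange(u0,u1); mid=428+(v-v0-8)*-.06
        for side,k in((L,us<mid+1),(R,us>mid+1)):
            if r[k].sum()>60: side.append(ray(f,(r[k]*us[k]).sum()/r[k].sum(),v,z)[:2])
    return np.array(L),np.array(R),w
E
python3 - <<'E'
from meas import *
t=pickle.load(open("top.pkl","rb"))
print("cam",(-t["world_to_cam"][:3,:3].T@t["world_to_cam"][:3,3]).round(3))
for r in lumps(t):print(r)
L,R,w=tongs(t); 
fs=[]
for A in(L,R):
    p=np.polyfit(A[:,0],A[:,1],1); e=A[:,1]-np.polyval(p,A[:,0]); k=abs(e)<.003; p=np.polyfit(A[k,0],A[k,1],1); fs.append(p); print(len(A),k.sum(),p,e.std())
print("w rows top",w.sum(1).round()[:12],"bot",w.sum(1).round()[-12:])
a=np.mean(np.arctan([p[0] for p in fs])); print("yaw",a,np.degrees(a), "half", np.diff(np.arctan([p[0] for p in fs]))/2)
for x in(.44,.52,.6): print(x,[np.polyval(p,x) for p in fs])
V=t["img"].max(2); m=(V<95).astype(np.uint8); m[:160]=0;m[210:]=0;m[:,:180]=0;m[:,240:]=0
m=cv2.morphologyEx(m,cv2.MORPH_CLOSE,np.ones((9,9)));m=cv2.morphologyEx(m,cv2.MORPH_OPEN,cv2.getStructuringElement(2,(13,13)))
c=max(cv2.findContours(m,0,2)[0],key=cv2.contourArea); e=cv2.fitEllipse(c); print("mug",e,cv2.boundingRect(c),ray(t,*e[0],.106))
cv2.imwrite("pics/mug.png",np.hstack([cv2.resize(i[155:215,175:290],None,fx=3.4,fy=3.4,interpolation=0) for i in(t["img"][:,:,::-1],cv2.cvtColor(m*255,8))]))
E
```

```text
cam [ 0.363 -0.068  1.129]
((527.0689086914062, -91.63792419433594), (21.62152671813965, 22.184629440307617), 10.454333305358887)
((522.685546875, -176.1033477783203), (19.178646087646484, 38.241607666015625), 74.39067077636719)
50 50 [-0.12463431 -0.26591045] 0.00040840391744443135
49 49 [-0.34739859 -0.19313469] 0.00042288043174223386
w rows top [ 32.  39.  28.  29.  97. 196. 230. 243. 272. 384. 461. 470.] bot [384. 391. 383. 355. 341. 352. 366. 390. 502. 400. 102.   0.]
yaw -0.2291751717622655 -13.130770111163535 half [-0.10518026]
0.44 [np.float64(-0.3207495455778548), np.float64(-0.34599007329522713)]
0.52 [np.float64(-0.33072029020000243), np.float64(-0.37378196081980336)]
0.6 [np.float64(-0.3406910348221501), np.float64(-0.40157384834437954)]
mug ((209.2506866455078, 185.26284790039062), (34.10356140136719, 50.541988372802734), 100.4210433959961) (188, 167, 50, 36) [0.52353453 0.20765556 0.106     ]
```

View pics/mug.png

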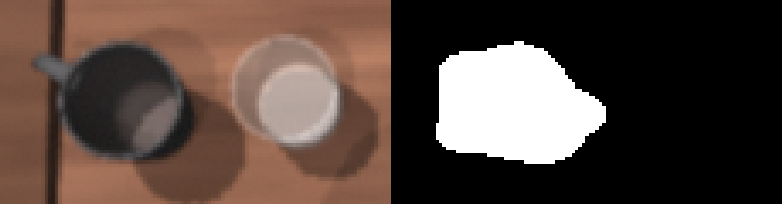

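The mug's rim circle is centred at about (210.4,184.1), r≈17.6 px; the mask was spoilt by shadow, so I use the rim. The tongs and cube fits are clean. Next is a feasibility check of all poses.

Run:
```python
from meas import *
from plant import bot
t=pickle.load(open("top.pkl","rb"))
print("mouth",ray(t,210.4,184.1,.106))
a=-.2292; d=np.array([np.cos(a),np.sin(a)]); n=np.array([-d[1],d[0]])
bow=ray(t,422.3,224.0,.009)[:2]; jl=ray(t,422.8,158.3,.012)[:2]; jr=ray(t,443.8,163,.012)[:2]
print(bow,jl,jr, "s:",bow@d,jl@d,jr@d,"n:",bow@n,jl@n,jr@n)
# axis from arm lines: at point on axis equal perpendicular distance -> lines' n coordinate mean
f=lambda p,s:None
so=((bow@d+.083)+((jl@d+jr@d)/2-.091))/2
ns=[]
for m,c in((-.12463431,-.26591045),(-.34739859,-.19313469)):
    # point on line with s=so
    x=(so-c*d[1])/(d[0]+m*d[1]); P=np.array([x,m*x+c]); ns.append(P@n)
print("n at so",ns); no=np.mean(ns); O=so*d+no*n; print("origin",O)
def q(a): return [0,np.cos(a/2),np.sin(a/2),0]
cube=np.array([.527,-.092]); c=np.radians(10.45)
for nm,a0,p,z in(("tongs",a,O,.004),("cube",c,None,.02),("mug",.2,None,.13),("mug0",0.,None,.13)):
  for k in(0,np.pi):
    if p is None: T=cube if nm=="cube" else ray(t,210.4,184.1,.106)[:2]; P=T-.08*np.array([np.cos(a0),np.sin(a0)])
    else:P=p
    for h in(z,z+.12):
        j=bot.ik([*P,h],q(a0+k)); print(nm,k>0,h,P.round(3),None if j is None else np.round(j,2))
```

```text
mouth [0.52638062 0.20491979 0.106     ]
[ 0.4280418  -0.33363728] [ 0.60563224 -0.34180597] [ 0.59205763 -0.39823714] s: 0.4926497481609776 0.6674518384702023 0.6670533045243868 n: -0.22766169053953764 -0.19526847004864667 -0.25330800623434846
n at so [np.float64(-0.20451841047320068), np.float64(-0.24424124313474863)]
origin [ 0.50991039 -0.3493672 ]
tongs False 0.004 [ 0.51  -0.349] [-0.81  0.24 -0.17  1.16  0.    2.56]
tongs False 0.124 [ 0.51  -0.349] [-0.81  0.17 -0.03  1.37  0.    2.56]
tongs True 0.004 [ 0.51  -0.349] [-0.81  0.24 -0.17  1.16  0.   -0.58]
tongs True 0.124 [ 0.51  -0.349] [-0.81  0.17 -0.03  1.37  0.   -0.58]
cube False 0.02 [ 0.448 -0.107] [-0.52 -0.26 -0.64  1.19  0.    2.44]
cube False 0.13999999999999999 [ 0.448 -0.107] [-0.52 -0.33 -0.47  1.43  0.    2.44]
cube True 0.02 [ 0.448 -0.107] [-0.52 -0.26 -0.64  1.19  0.   -0.7 ]
cube True 0.13999999999999999 [ 0.448 -0.107] [-0.52 -0.33 -0.47  1.43  0.   -0.7 ]
mug False 0.13 [0.448 0.189] [ 0.13 -0.24 -0.42  1.4   0.    3.07]
mug False 0.25 [0.448 0.189] [ 0.13 -0.24 -0.2   1.61  0.    3.07]
mug True 0.13 [0.448 0.189] [ 0.13 -0.24 -0.42  1.4   0.   -0.07]
mug True 0.25 [0.448 0.189] [ 0.13 -0.24 -0.2   1.61  0.   -0.07]
mug0 False 0.13 [0.446 0.205] [ 0.16 -0.23 -0.41  1.39  0.   -2.98]
mug0 False 0.25 [0.446 0.205] [ 0.16 -0.22 -0.18  1.61  0.   -2.98]
mug0 True 0.13 [0.446 0.205] [ 0.16 -0.23 -0.41  1.39  0.    0.16]
mug0 True 0.25 [0.446 0.205] [ 0.16 -0.22 -0.18  1.61  0.    0.16]
```

```bash
cat > mv.py <<'E'
import numpy as np
from plant import bot
def q(a): a+=np.pi; return [0,np.cos(a/2),np.sin(a/2),0]
O=np.array([.510,-.3493]); A=-.2292
def st(m=""):
    s=bot.get_state(); print(m,round(s["clock"],2),s["eef_pos"].round(4),"w",round(s["width"],4),"F",round(s["grip_force"],1),"ft",s["ft_force"].round(1))
E
python3 - <<'E'
from mv import *
import cv2,pickle
bot.goto([*O,.10],q(A)); st()
bot.move_linear([*O,.004],q(A),v=.1); st("down")
bot.grip(.042); st("grip")
bot.move_linear([*O,.06],q(A),v=.08); bot.hold(.2); st("up")
f=bot.grab_frame("top"); pickle.dump(f,open("t1.pkl","wb"))
g=bot.grab_frame("scene")
a=cv2.resize(f["img"][130:240,370:470],None,fx=4,fy=4,interpolation=0);b=cv2.resize(g["img"][140:250,280:380],None,fx=4,fy=4,interpolation=0)
cv2.imwrite("pics/g1.png",np.hstack([a,b])[:,:,::-1])
E
```

```text
1.79 [ 0.5098 -0.3498  0.1003] w 0.0851 F 0.0 ft [ 0.3 -0.6 -1.1]
down 2.9 [ 0.5104 -0.3498  0.0049] w 0.0853 F 0.0 ft [ 0.4 -0.2  0.1]
grip 3.39 [ 0.5105 -0.3499  0.005 ] w 0.0422 F 9.3 ft [0.4 0.8 6.5]
up 4.44 [ 0.5097 -0.349   0.0593] w 0.0419 F 7.4 ft [ 0.1 -0.6  0.5]
```

View pics/g1.png

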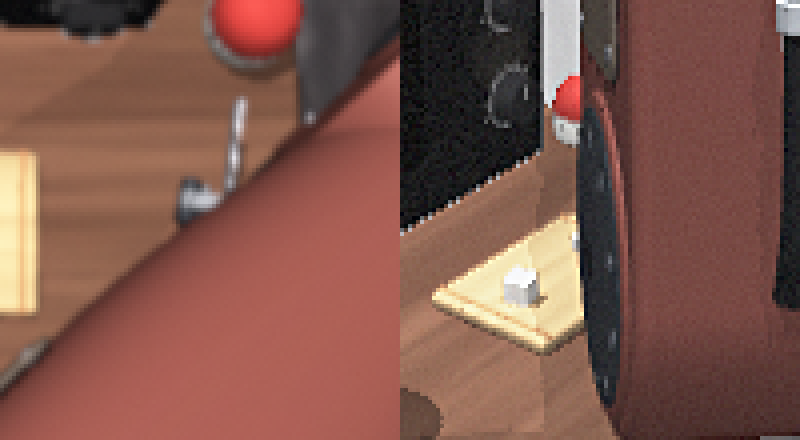

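The tongs are held: grip force equals the spring force, and the left arm is visible above the table at (428..430,155–178). Next I move above the cube and look before descending.

Run:
```python
from mv import *
import cv2,pickle
C=np.array([.527,-.092]); c=np.radians(10.45); P=C-.08*np.array([np.cos(c),np.sin(c)])
bot.move_linear([*O,.12],q(A),v=.15)
bot.goto([*P,.12],q(c)); bot.move_linear([*P,.065],q(c),v=.1); bot.hold(.3); st()
f=bot.grab_frame("top"); g=bot.grab_frame("scene"); pickle.dump((f,g),open("t2.pkl","wb"))
a=cv2.resize(f["img"][140:240,300:400],None,fx=4,fy=4,interpolation=0);b=cv2.resize(g["img"][150:250,270:370],None,fx=4,fy=4,interpolation=0)
cv2.imwrite("pics/g2.png",np.hstack([a,b])[:,:,::-1])
```

```text
7.08 [ 0.4486 -0.1067  0.0655] w 0.0423 F 7.5 ft [ 0.  -0.3  0.1]
```

View pics/g2.png

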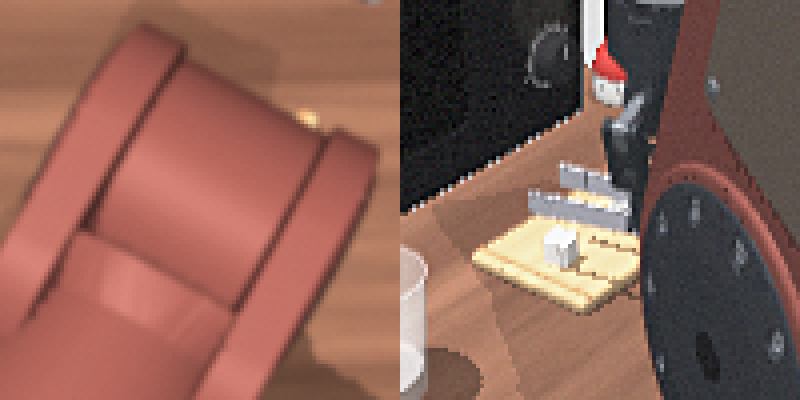

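The top view is blocked by the arm. The scene view shows the jaw tips at about u=302, v=197.5–203 (near) and u=310, v=191–197 (far), with the cube at (310,212). I'll compare these with the predictions.

Run:
```python
from mv import *; from cam import *
f,g=pickle.load(open("t2.pkl","rb")); c=np.radians(10.45); d=np.array([np.cos(c),np.sin(c)]); n=np.array([-d[1],d[0]])
s=np.array([.4486,-.1067])
for y in(.0205,.0225,-.0205,-.0225):
    P=s+.091*d+y*n; print(y,[proj(g,[*P,z]).round(1).tolist() for z in(.0605,.0785)])
C=np.array([.527,-.092]); print([proj(g,[*(C+.01*(i*d+j*n)),.032]).round(1).tolist() for i,j in((1,1),(1,-1),(-1,-1),(-1,1))])
print(proj(g,[*C,.022]))
I=g["img"].astype(int); 
print("jaw cols"); 
for v in(197,199,201,203): print(v,I[v,297:309].mean(1).round().astype(int))
print("cube B");
for v in range(203,222,2): print(v,I[v,302:320,2])
```

```text
0.0205 [[302.5, 202.4], [302.4, 196.9]]
0.0225 [[302.2, 202.7], [302.0, 197.2]]
-0.0205 [[309.3, 196.1], [309.2, 190.7]]
-0.0225 [[309.6, 195.8], [309.5, 190.4]]
[[304.9, 209.4], [308.1, 206.2], [314.1, 207.7], [311.0, 210.9]]
[309.58471989 211.46362166]
jaw cols
197 [118 105 103 108 102 139 118 148 108 105  98  96]
199 [106 109 104 101  99 153 146 172 147 176 238 197]
201 [105 111 109 103 100 165 168 168 165 168 154 169]
203 [103 107 110 106 101 114 136 186 169 160 163 174]
cube B
203 [ 94 124 176 168 165 168 185 168 174 169 172 170 175 175 175 173 172 172]
205 [203 182 187 186 187 183 183 145 182 170 177 224 172 168 175 171 169 168]
207 [186 185 178 180 182 203 253 255 249 220 231 234 183 184 183 188 199 196]
209 [177 185 188 179 254 253 250 249 249 250 255 255 160 195 204 185  92 194]
211 [190 192 194 184 229 222 216 194 255 255 136 153 178 205 208 203 202 201]
213 [198 197 194 182 234 222 224 194 188 200 159 164 149 183 175 193 186 187]
215 [191 183 182 186 219 230 220 223 195 219 152 111  99 130 201 193 193 191]
217 [143 167 183 198 207 214 205 199 116 113 122 135  94 185 181 178 172 191]
219 [212 217 181 159 126 138 158 173 181 194 195 197 202 199 193 194 121 125]
221 [138 154 173 179 183 187 197 181 145 140 166 177 172 182 188 194 195 203]
```

The predictions match within half a pixel, so I descend, squeeze and lift.

Run:
```python
from mv import *
import cv2,pickle
C=np.array([.527,-.092]); c=np.radians(10.45); P=C-.08*np.array([np.cos(c),np.sin(c)])
bot.move_linear([*P,.022],q(c),v=.06); st("down")
bot.grip(.030); bot.hold(.3); st("squeezed")
bot.move_linear([*P,.10],q(c),v=.08); bot.hold(.2); st("up")
g=bot.grab_frame("scene")
cv2.imwrite("pics/g3.png",cv2.resize(g["img"][140:240,270:400],None,fx=5,fy=5,interpolation=0)[:,:,::-1])
```

```text
down 8.04 [ 0.4485 -0.1066  0.0223] w 0.0416 F 7.5 ft [ 0.4  0.6 -0.9]
squeezed 8.61 [ 0.4484 -0.1066  0.0221] w 0.031 F 50.1 ft [-0.4 -1.3 -0.7]
up 9.93 [ 0.4481 -0.1064  0.0996] w 0.0308 F 50.1 ft [ 0.2 -0.4 -0.7]
```

View pics/g3.png

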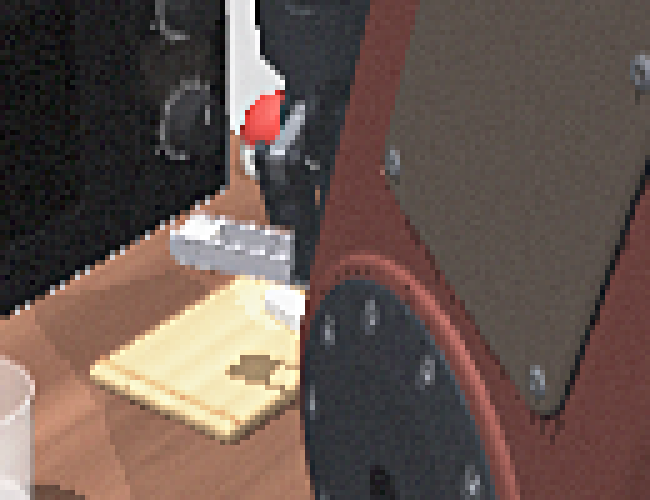

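The cube is gripped and lifted: the jaw tips are at about (310,186) with the white lump between them, and only the long lump remains on the board. Now to the mug.

Run:
```python
from mv import *
import cv2,pickle
C=np.array([.527,-.092]); c=np.radians(10.45); P=C-.08*np.array([np.cos(c),np.sin(c)])
M=np.array([.5264,.2049]); a=.2; Q=M-.08*np.array([np.cos(a),np.sin(a)])
bot.move_linear([*P,.19],q(c),v=.12)
bot.goto([*Q,.19],q(a)); bot.move_linear([*Q,.130],q(a),v=.08); bot.hold(.3); st("over mug")
f=bot.grab_frame("top");g=bot.grab_frame("scene")
A_=cv2.resize(f["img"][130:240,160:260],None,fx=4,fy=4,interpolation=0);b=cv2.resize(g["img"][190:300,180:280],None,fx=4,fy=4,interpolation=0)
cv2.imwrite("pics/g4.png",np.hstack([A_,b])[:,:,::-1])
```

```text
over mug 13.22 [0.4482 0.1891 0.1304] w 0.0312 F 50.1 ft [-0.1  0.2 -0.7]
```

View pics/g4.png

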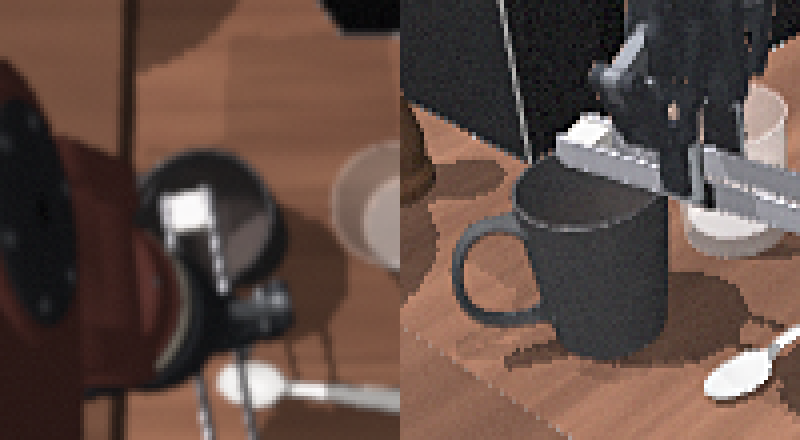

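The cube is over the mouth: top view (206.5,182.5) against a parallax-shifted mouth centre at about (206–208,183). The scene view agrees, so I release.

Run:
```python
from mv import *
import cv2,pickle
M=np.array([.5264,.2029]); a=.2; Q=M-.08*np.array([np.cos(a),np.sin(a)])
bot.move_linear([*Q,.128],q(a),v=.05); bot.grip(.042); bot.hold(.4); st("released")
bot.move_linear([*Q,.19],q(a),v=.12)
bot.goto([*O,.12],q(A)); st("back")
f=bot.grab_frame("top");g=bot.grab_frame("scene")
A_=cv2.resize(f["img"][150:220,170:290],None,fx=3.3,fy=3.3,interpolation=0);b=cv2.resize(g["img"][190:300,180:360],None,fx=2.2,fy=2.2,interpolation=0)
b=b[:A_.shape[0]];cv2.imwrite("pics/g5.png",np.hstack([A_[:len(b)],b])[:,:,::-1])
```

```text
released 14.23 [0.448 0.187 0.128] w 0.0419 F 7.6 ft [ 0.5 -0.5  0.1]
back 16.87 [ 0.5105 -0.3483  0.1203] w 0.042 F 7.6 ft [-0.1 -0.2 -0.7]
```

View pics/g5.png

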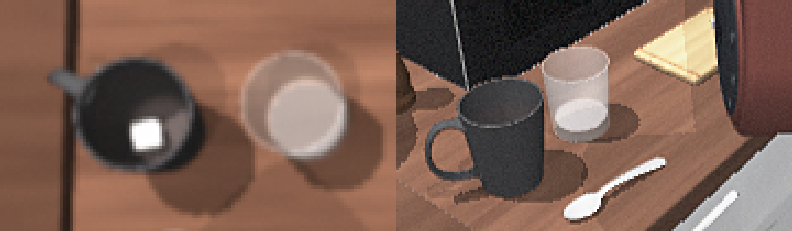

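The lump lies in the mug, at about (215,190) in the top view. Next I lower the tongs in small steps, feeling for the worktop.

Run:
```python
from mv import *
import cv2
bot.move_linear([*O,.014],q(A),v=.08); bot.hold(.2); z=.014
b=np.mean([(bot.get_state()["ft_force"][2],bot.hold(.02))[0] for _ in range(6)]); st("pre")
while z>.004:
    z-=.001; bot.move_linear([*O,z],q(A),v=.02); bot.hold(.1); F=np.mean([(bot.get_state()["ft_force"][2],bot.hold(.02))[0] for _ in range(6)])
    print(round(z,3),round(F-b,2))
    if F-b>2.5: break
bot.grip(.050); bot.hold(.2); st("50"); bot.grip(.085); st("open")
bot.move_linear([*O,.12],q(A),v=.1); bot.move_j([-1.396,.104,.097,1.564,0,-.6]); bot.hold(.3); st("away")
f=bot.grab_frame("top");g=bot.grab_frame("scene")
A_=cv2.resize(f["img"][140:240,310:460],None,fx=4,fy=4,interpolation=0)
cv2.imwrite("pics/g6.png",A_[:,:,::-1])
```

```text
pre 18.74 [ 0.5101 -0.3494  0.0142] w 0.0421 F 7.6 ft [ 0.2  0.  -0.8]
0.013 0.03
0.012 -0.3
0.011 0.15
0.01 -0.0
0.009 -0.05
0.008 -0.01
0.007 -0.12
0.006 -0.2
0.005 0.8
0.004 7.15
50 23.69 [ 0.5099 -0.3492  0.0039] w 0.05 F 0.0 ft [0.  0.  0.1]
open 24.13 [ 0.51   -0.3493  0.004 ] w 0.0854 F 0.0 ft [ 0.1  0.6 -0. ]
away 27.11 [ 0.2301 -0.5539  0.231 ] w 0.0849 F 0.0 ft [ 0.1  0.3 -0. ]
```

View pics/g6.png

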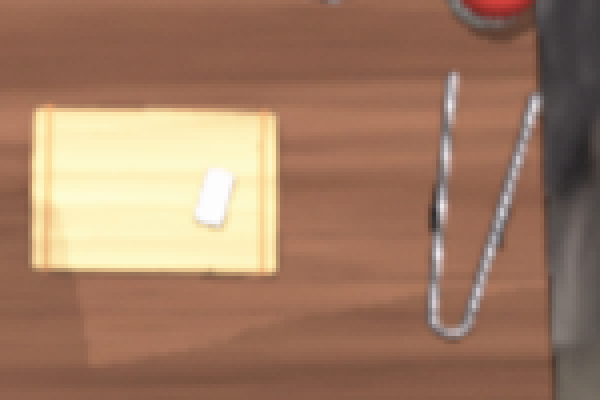

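The tongs lie flat and open where they began (jaws at about (423,158) and (444,164) in the full picture), and the long lump hasn't moved.

```bash
python3 -c "
from plant import bot
print(bot.close_job())"
```

```text
the job is handed in; nothing more can be done
None
```

I handed the job in at about 27 s on the robot's clock: by the last pictures, the cube lump is in the upright mug, the tongs lie flat on the worktop where they started, and the longer lump and tumbler are where they were; no verdict came back.

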